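# Close the pump: seat the domed cover and tighten its four nuts crosswise

### The arm

A 7-joint arm with a two-finger parallel gripper is mounted at the origin on a cart in front of the work surface, level with it; the furniture and walls round the work are solid. World frame = base frame: x ahead of the robot, y to its left, z up, the work surface at z = 0. Lengths are in mm, angles in rad, forces in N, time in s.
With the tool pointing down it reaches from about 400 to 875 mm from the base axis. Payload 4.4 kg.
Tool frame: the origin (TCP) lies on the centre line of the jaws, within the pads' length; the fingertips stand 19 mm ahead of it and the grasp point (between the pads) is the TCP; z points along the fingers, y is the line along which they close (so a half turn about z gives the same grasp; the last joint's range is limited). The gripper opens to 85 mm and grips with 20 to 120 N. Pads are 22 mm wide; open, the fingers measure 114 mm over their backs; the gripper's body (76 mm by 85 mm) begins 54 mm behind the grasp point. The pads swing forward as they close: fully open they stand 13 mm farther back than shut.
Start: joints at [1.096, 0.628, 0.038, 1.517, -0.027, 0.996, -0.02], TCP at [258.408, -596.442, 250.313] pointing down, gripper open.
Joint ranges: [-3.06, 3.06], [-0.37, 2.12], [-1.25, 1.32], [0.18, 2.47], [-1.1, 4.24], [0.23, 1.98], [-2.94, 2.94]. Speed limits (rad/s): [2.57, 2.57, 3.14, 3.14, 3.14, 3.14, 3.14].

### API

Orientations are given as [roll, pitch, yaw] about the fixed x, y, z axes, in that order (R = Rz(yaw) Ry(pitch) Rx(roll)).
In Python, from cell import ctrl, viewer, silhouettes gives the robot as it stands.
- The arm moves only by the shell command python3 -m creep 'ROWS'. ROWS is JSON, a list of rows, each an object with "jaw": the gripper command: -1 is shut, 1 is fully open, values between are in proportion; "xyz": the shift along the tool's x, y, z in mm, a list of three; "angular": the turn, a rotation vector about the tool's x, y, z in rad, a list of three. In form: [{"jaw": jaw, "xyz": [tx, ty, tz], "angular": [rx, ry, rz]}, ...]. A call has 1 to 12 rows; each row is the pose to reach, as a shift and turn from the pose commanded when the call began, along the tool's axes at that moment; what a row does not reach only later rows make up. A row lasts 1/8 s, in which the tool goes at most 62.5 mm and 10.7 degrees, less where a joint would pass 70% of its speed; a pose out of reach is approached as far as the arm can. A call with a gripper value outside its range is refused whole. The fingers move at their own pace and stop on an object; the grip force is fixed at half the most. Time passes only in rows, so rows that repeat a pose let the fingers close. It gives the time, the measured TCP pose, the force, the opening and the grip force at its end, in the units of the state.
- ctrl.read_state(): the state, without advancing time (a new reading comes with each control period).
- viewer.get_image(name): name is "scene" or "top" or "wrist"; returns (picture, depth): 420x560x3 uint8, red, green, blue; 420x560 float32, mm along the optical axis (not along the pixel's ray), 0 where there is no reading.
- viewer.camera_model(name): a dict with "fx", "fy", "cx", "cy" (pixels), "T" (4x4, takes a point from camera to world coordinates). Camera axes: x right, y down, z forward; pixel columns grow to the right and rows downward; lengths in mm; the calibration is good to about 2 mm. The wrist camera is an equidistant fisheye: a pixel r from the principal point sees the ray r / f radians off the axis. A picture is of the moment at which its call begins: read the wrist's pose just before it. camera_model takes no time and is no camera call; for the wrist camera it gives the pose at the moment of the call.
- ctrl.finish_job(): hands the job in; it is judged then, once.
Trained networks look in the newest picture that a camera, given by its name, has taken for a name from the list of things; names that differ only in an ending like _2 or _b are one class to them, and where a whole thing is asked for, a point or a joint stands for the part that bears it (a point fixed in the world has none). Each returns a list of dicts, best first, with "score" (0 to 1); they miss things now and then, are a little off and sometimes report something else, mostly with a low value. They report only what shows in the picture. A call takes as long as a camera call. They do not tell look-alikes from the thing itself.
- silhouettes(camera, target): "pixels" (420x560 bool, what is visible of it) and "xy" ([column, row] in pixels, amid what is visible of it).
The state is a dict: "clock": time; "qpos": joint angles; "qd": joint speeds; "tau": joint torques, N m; "eef_pos": TCP position; "tool_rot": TCP orientation; "force": force on the tool from outside, world axes, zero at the start; "torque": the same for the moment, N m; "width": finger opening in mm; "gripper_force": force on a finger pad.
Only numpy, scipy, OpenCV 4.12 (cv2) and the standard library are available. Lean on these libraries where they do the work, as an engineer would, in place of code of your own. Each camera call takes 0.05 s, during which the arm holds its last target. There are 200 camera calls.

### The job

Close the pump: set the aluminium cover, dome down, into the dished mouth of the grey housing so that its flange lies flat on the rim, and let go of it before you turn any nut. Then tighten the four clamp nuts clockwise, about a half turn each, right up to the stop with the lug over the cover, finishing each before the next and in cross order (any nut first, then the one diagonally opposite, then one of the remaining two, then the last). Leave the jar, tins, tape roll, wood block and screwdriver round the work where they are.

Things in the scene. Friction and masses are not known exactly. Their poses are not given: they have to be found in the camera images.
- seat (a point): Centre of the mouth of the grey pump housing bolted to the bench, level with its flat top rim, 40 mm above the bench. Mouth 103 mm across, dished 20 mm deep; rim 128 mm outside. z up; the studs of nuts 1 to 4 stand 88 mm out, at 45, 135, 225, 315 degrees counter-clockwise from this x axis. A pipe stub points to +y.
- cover_knob (a point): Loose round aluminium cover, 67 mm tall: centre of its knob (34 mm across, 20 mm high), axis z up. Dome bottom 55.5 mm below this point; underside of the flange (112 mm across, 8 mm thick) 37.5 mm below. Fully home, this point is 37.5 mm above the seat point. Yaw is free. It centres itself from about 8 mm off, to 2 mm.
- cover: The same cover as a whole, 0.45 kg, origin at the centre of the dome's flat bottom. Lowered straight down it passes between the four nut heads, which leave an opening about 128 mm across.
- nut1_top (a point): Centre of the top of clamp nut 1 (across from nut 3), 108 mm above the bench at the loose stop. Square head 34 mm across flats (flats square to x and y), 31 mm high, on a 33 mm round shoulder; below it a lug 18 mm wide, 8 mm thick, underside 50 mm below this point, reaches 42 mm along this +x: outward when loose, over the cover when tight. The stud may stand out of the top by 6 mm.
- nut1 (a joint): Turn of nut 1, rad: 0 = loose stop, lug straight outward; grows clockwise seen from above; 3.14 = tight stop, lug straight inward and pressing on the seated cover. Sinks 10 mm over the half turn, stays where left, needs about 0.1 N m. The head can be gripped from above on either pair of flats, and re-gripped.
- nut2_top (a point): Centre of the top of clamp nut 2 (across from nut 4), 108 mm above the bench at the loose stop. Square head 34 mm across flats (flats square to x and y), 31 mm high, on a 33 mm round shoulder; below it a lug 18 mm wide, 8 mm thick, underside 50 mm below this point, reaches 42 mm along this +x: outward when loose, over the cover when tight. The stud may stand out of the top by 6 mm.
- nut2 (a joint): Turn of nut 2, rad: 0 = loose stop, lug straight outward; grows clockwise seen from above; 3.14 = tight stop, lug straight inward and pressing on the seated cover. Sinks 10 mm over the half turn, stays where left, needs about 0.1 N m. The head can be gripped from above on either pair of flats, and re-gripped.
- nut3_top (a point): Centre of the top of clamp nut 3 (across from nut 1), 108 mm above the bench at the loose stop. Square head 34 mm across flats (flats square to x and y), 31 mm high, on a 33 mm round shoulder; below it a lug 18 mm wide, 8 mm thick, underside 50 mm below this point, reaches 42 mm along this +x: outward when loose, over the cover when tight. The stud may stand out of the top by 6 mm.
- nut3 (a joint): Turn of nut 3, rad: 0 = loose stop, lug straight outward; grows clockwise seen from above; 3.14 = tight stop, lug straight inward and pressing on the seated cover. Sinks 10 mm over the half turn, stays where left, needs about 0.1 N m. The head can be gripped from above on either pair of flats, and re-gripped.
- nut4_top (a point): Centre of the top of clamp nut 4 (across from nut 2), 108 mm above the bench at the loose stop. Square head 34 mm across flats (flats square to x and y), 31 mm high, on a 33 mm round shoulder; below it a lug 18 mm wide, 8 mm thick, underside 50 mm below this point, reaches 42 mm along this +x: outward when loose, over the cover when tight. The stud may stand out of the top by 6 mm.
- nut4 (a joint): Turn of nut 4, rad: 0 = loose stop, lug straight outward; grows clockwise seen from above; 3.14 = tight stop, lug straight inward and pressing on the seated cover. Sinks 10 mm over the half turn, stays where left, needs about 0.1 N m. The head can be gripped from above on either pair of flats, and re-gripped.
- nail_jar: clear glass jar with yellow screw lid, 70 mm wide, 97 mm tall, standing by the housing. Not part of the job. Origin at the centre of its underside.
- offcut_1: pine wood block 51x98x38 mm lying by the housing. Not part of the job. Origin at the centre of its underside.
- masking_tape: roll of masking tape 98 mm across, 25 mm high, lying flat by the cover. Not part of the job. Origin at the centre of its underside.
- small_tin: small closed food tin 75 mm across, 58 mm tall, standing by the cover. Not part of the job. Origin at the centre of its underside.
- screwdriver_a: red-handled screwdriver 212 mm long, 28 mm high, lying on the bench. Not part of the job. Origin at the centre of its underside.
- paint_tin_s: paint tin 77 mm across, 77 mm tall, at the back of the bench. Not part of the job. Origin at the centre of its underside.
Things that resemble listed ones, but are neither listed nor needed, are in the scene too. What is shaped like the cover but blue or orange is not meant.

How it is judged (in metres and radians):
On the way, in this order (a step that is already met when the one before it is completed fails the run):
1. the cover is seated flat in the mouth and released, all four nuts still loose (horizontal distance between cover_knob and seat below 0.005 m and z of cover_knob in the frame of seat between 0.035 and 0.0395 m and angle between cover_knob's own z axis and vertical below 0.035 rad and contact force between the fingers and cover below 0.1 N and value of joint each of nut1, nut2, nut3, nut4 below 1.3 rad), for 0.2 s.
2. one nut is fully tight, the other three still loose (((value of joint nut1 above 2.8 rad and value of joint each of nut2, nut3, nut4 below 1.3 rad) or (value of joint each of nut1, nut3, nut4 below 1.3 rad and value of joint nut2 above 2.8 rad) or (value of joint each of nut1, nut2, nut4 below 1.3 rad and value of joint nut3 above 2.8 rad) or (value of joint each of nut1, nut2, nut3 below 1.3 rad and value of joint nut4 above 2.8 rad))), for 0.2 s.
3. that nut and the diagonally opposite one are tight, the other two still loose (((value of joint each of nut1, nut3 above 2.8 rad and value of joint each of nut2, nut4 below 1.3 rad) or (value of joint each of nut1, nut3 below 1.3 rad and value of joint each of nut2, nut4 above 2.8 rad))), for 0.2 s.
4. three nuts are tight, the last still loose (((value of joint nut1 below 1.3 rad and value of joint each of nut2, nut3, nut4 above 2.8 rad) or (value of joint each of nut1, nut3, nut4 above 2.8 rad and value of joint nut2 below 1.3 rad) or (value of joint each of nut1, nut2, nut4 above 2.8 rad and value of joint nut3 below 1.3 rad) or (value of joint each of nut1, nut2, nut3 above 2.8 rad and value of joint nut4 below 1.3 rad))), for 0.2 s.
At the end, for the whole second after the job is handed in: The cover is at rest in the mouth: knob within 5 mm of the mouth's axis and 35 to 39.5 mm above the rim, tilted less than 0.035 rad; all four nuts are turned beyond 2.8 rad (horizontal distance between cover_knob and seat below 0.005 m and z of cover_knob in the frame of seat between 0.035 and 0.0395 m and angle between cover_knob's own z axis and vertical below 0.035 rad and value of joint each of nut1, nut2, nut3, nut4 above 2.8 rad and linear speed of cover below 0.02 m/s); the robot touches nothing.
It fails at once if one of the things standing or lying round the work is shifted by more than 30 mm (distance of any of nail_jar, offcut_1, masking_tape, small_tin, screwdriver_a, paint_tin_s from where it was at the start of the episode above 0.03 m).
It also fails if it takes over 72 s, if anything falls off the work surface, if the arm or the gripper's body presses on something with over 40 N, if the wrist force passes 120 N, or if a joint passes its speed limit or range.

## Working session

There is one attempt and no reset: what is moved stays moved. The work goes in short steps, Python scripts to look and compute and a shell command to move; the robot and the scene stay as the last step left them, time stands still between calls to the robot, and variables do not carry over. Pictures are saved under pics/ and viewed, at most 10 in all, crops included, and the job is handed in when it is done.

```bash
mkdir -p pics; ls; cat > h.py <<'E'
import numpy as np, cv2
from cell import ctrl, viewer, silhouettes
def world(cam,depth,px,M=None):
    M=M or viewer.camera_model(cam); u,v=px
    z=depth[int(round(v)),int(round(u))]
    T=np.array(M['T'])
    x=(u-M['cx'])/M['fx']; y=(v-M['cy'])/M['fy']
    if cam=='wrist':
        r=np.hypot(x,y); k=np.tan(r)/r if r>1e-9 else 1; x,y=x*k,y*k
    return (T@[x*z,y*z,z,1])[:3]
def cloud(cam,depth,M=None):
    M=M or viewer.camera_model(cam); T=np.array(M['T'])
    v,u=np.mgrid[:420,:560]
    x=(u-M['cx'])/M['fx']; y=(v-M['cy'])/M['fy']
    if cam=='wrist':
        r=np.hypot(x,y)+1e-9; k=np.tan(r)/r; x,y=x*k,y*k
    P=np.stack([x*depth,y*depth,depth],-1)
    return P@T[:3,:3].T+T[:3,3]
E
python3 - <<'E'
from h import *
for c in ['scene','top']:
    im,d=viewer.get_image(c); cv2.imwrite(f'pics/{c}0.png',im[...,::-1]); np.savez(f'pics/{c}0',im=im,d=d)
    P=cloud(c,d)
    for t in ['cover','cover_knob','nut1_top','seat','nail_jar','offcut_1','masking_tape','small_tin','screwdriver_a','paint_tin_s']:
        try:
            for s in silhouettes(c,t)[:5]:
                u,v=s['xy']; m=s['pixels']&(d>0); print(c,t,round(s['score'],2),np.round(s['xy']),s['pixels'].sum(),np.round(np.median(P[m],0)), np.round(np.percentile(P[m][:,2],95)))
        except Exception as e: print(c,t,e)
print(ctrl.read_state())
E
```

```text
pics
scene cover 0.96 [226. 250.] 748 [508. 199.  27.] 66.0
scene cover 0.83 [294. 254.] 796 [385.  42.  27.] 66.0
scene cover 0.66 [160. 270.] 919 [544. 387.  27.] 65.0
scene cover 0.55 [342. 171.] 181 [ 572. -290.   93.] 108.0
scene cover 0.48 [311. 167.] 336 [ 662. -230.   90.] 99.0
scene cover_knob 0.88 [294. 250.] 873 [386.  42.  27.] 66.0
scene cover_knob 0.74 [165. 269.] 961 [544. 386.  26.] 65.0
scene cover_knob 0.68 [226. 252.] 809 [509. 199.  27.] 66.0
scene nut1_top 0.31 [335. 196.] 2172 [ 515. -221.   38.] 106.0
scene seat 0.88 [334. 197.] 2250 [ 514. -220.   37.] 106.0
scene seat 0.23 [366. 195.] 272 [ 448. -277.   83.] 107.0
scene nail_jar 0.75 [312. 168.] 317 [ 664. -228.   91.] 99.0
scene nail_jar 0.72 [350. 224.] 594 [ 374. -182.   33.] 40.0
scene nail_jar 0.4 [310. 178.] 202 [ 592. -168.   89.] 107.0
scene offcut_1 0.63 [350. 225.] 557 [ 374. -182.   34.] 40.0
scene offcut_1 0.31 [277. 166.] 556 [ 755. -162.   58.] 77.0
scene masking_tape 0.57 [340. 170.] 168 [ 571. -289.   91.] 108.0
scene masking_tape 0.55 [218. 222.] 452 [628. 151.  19.] 26.0
scene masking_tape 0
[... 1354 characters left out ...]
 'qpos': array([ 1.09620218,  0.62841287,  0.03852238,  1.51740699, -0.02697493,
        0.99629901, -0.02002585]), 'qd': array([-1.68541116e-03,  9.86515815e-04,  8.01577498e-04, -1.42276763e-03,
        6.09730773e-04,  1.34742274e-05,  8.51392803e-04]), 'tau': array([-6.37497649e-06, -5.63285708e+01,  1.22539714e+00, -1.93782163e+01,
        1.08856946e-02,  1.51991080e-03, -6.51828842e-06]), 'eef_pos': array([ 258.38658733, -596.44661313,  250.30324792]), 'tool_rot': array([-3.14158530e+00, -1.29952721e-06,  4.08738647e-01]), 'force': array([ 0.16059005, -0.03368964,  0.41755153]), 'torque': array([ 0.01373041,  0.02854278, -0.00940661]), 'gripper_force': 0.0, 'width': 85.79008822224661}
```

```bash
python3 - <<'E'
from h import *
im=np.load('pics/top0.npz')['im']; c=im[110:310,90:410]
cv2.imwrite('pics/topc.png',cv2.resize(c,None,fx=2.5,fy=2.5,interpolation=cv2.INTER_CUBIC)[...,::-1])
f=np.load('pics/top0.npz'); d=f['d']; P=cloud('top',d)
def knob(u,v,r=30):
    Q=P[v-r:v+r,u-r:u+r].reshape(-1,3); C=im[v-r:v+r,u-r:u+r].reshape(-1,3)
    m=(abs(Q[:,2]-65)<4); (x,y),rad=cv2.minEnclosingCircle(Q[m][:,:2].astype(np.float32)); print('knob',u,v,m.sum(),Q[m].mean(0).round(1),(round(x,1),round(y,1),round(rad,1)),np.median(C[m],0))
for u,v in [(257,266),(133,204),(199,221)]: knob(u,v)
# nuts: tops z~108
m=((P[...,2]>101)&(P[...,2]<116)&(P[...,0]>400)&(P[...,0]<650)&(P[...,1]<-80)&(P[...,1]>-350)).astype(np.uint8)
n,l,s,ce=cv2.connectedComponentsWithStats(m)
for i in range(1,n):
    if s[i,4]>20:
        Q=P[l==i]; print('top',ce[i].round(),s[i,4],Q.mean(0).round(1), cv2.minAreaRect(Q[:,:2].astype(np.float32)))
E
```

```text
knob 257 266 118 [396.4  32.4  65.5] (396.3, 32.7, 16.6) [255. 168.  19.]
knob 133 204 121 [554.8 379.6  65.2] (555.4, 380.1, 17.2) [ 86. 119. 235.]
knob 199 221 123 [518.5 192.8  65. ] (518.9, 193.1, 17.0) [250. 248. 247.]
top [332. 188.] 155 [ 598.2 -176.2  104.6] ((598.377197265625, -176.43545532226562), (33.47114562988281, 33.567710876464844), 10.333274841308594)
top [378. 195.] 159 [ 579.2 -298.6  105.3] ((579.865478515625, -299.0665588378906), (33.80033493041992, 35.13475036621094), 21.475465774536133)
top [327. 233.] 165 [ 475.6 -157.8  105.4] ((475.55535888671875, -157.76316833496094), (33.92470169067383, 33.41415786743164), 18.22127914428711)
top [373. 240.] 160 [ 457.  -280.5  104.5] ((456.8418884277344, -280.4645690917969), (33.98553466796875, 33.25800323486328), 7.507203578948975)
```

View pics/topc.png

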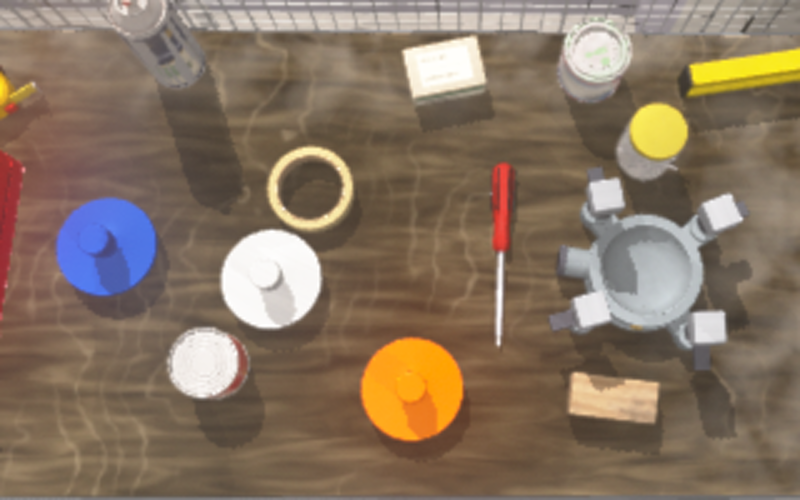

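In crop pixels, three things look like the cover: blue at (105,245), orange at (411,388), and the bare aluminium one at (270,278), which is full-image (199,221) and world (519,193). I choose the aluminium one. The pump is at about (527,-228) with its pipe towards +y, so the seat yaw is about -8.6°. The nuts look partly turned. I'll go above the pump for a wrist look on the way.

```bash
cat >> h.py <<'E'
def to(x,y,z,yaw,yawc=None):
    s=ctrl.read_state(); p=s['eef_pos']; w=s['tool_rot'][2] if yawc is None else yawc
    d=np.array([x,y,z])-p; c,n=np.cos(w),np.sin(w)
    print('xyz',np.round([c*d[0]+n*d[1], n*d[0]-c*d[1], -d[2]],1),'rz',round(-(yaw-w),3))
def stat():
    s=ctrl.read_state(); print(round(s['clock'],2),s['eef_pos'].round(1),s['tool_rot'].round(3),'q',s['qpos'].round(2),'F',s['force'].round(1),'w',round(s['width'],1),'gf',round(s['gripper_force'],1))
E
python3 -m creep '[{"jaw":1,"xyz":[0,0,-60],"angular":[0,0,0]},{"jaw":1,"xyz":[368,-242,-80],"angular":[0,0,-1.01]},{"jaw":1,"xyz":[368,-242,-80],"angular":[0,0,-1.01]},{"jaw":1,"xyz":[368,-242,-80],"angular":[0,0,-1.01]},{"jaw":1,"xyz":[368,-242,-80],"angular":[0,0,-1.01]},{"jaw":1,"xyz":[368,-242,-80],"angular":[0,0,-1.01]},{"jaw":1,"xyz":[368,-242,-80],"angular":[0,0,-1.01]},{"jaw":1,"xyz":[368,-242,-80],"angular":[0,0,-1.01]},{"jaw":1,"xyz":[368,-242,-80],"angular":[0,0,-1.01]},{"jaw":1,"xyz":[368,-242,-80],"angular":[0,0,-1.01]},{"jaw":1,"xyz":[368,-242,-80],"angular":[0,0,-1.01]},{"jaw":1,"xyz":[368,-242,-80],"angular":[0,0,-1.01]}]'
python3 - <<'E'
from h import *
stat()
M=viewer.camera_model('wrist'); im,d=viewer.get_image('wrist'); np.savez('pics/w1',im=im,d=d)
T=np.array(M['T']);print(T.round(2),M['fx'],M['cx'],M['cy'])
cv2.imwrite('pics/w1.png',im[...,::-1])
P=cloud('wrist',d,M)
m=((P[...,2]>98)&(P[...,2]<118)&(P[...,0]>400)&(P[...,0]<650)&(P[...,1]<-80)&(P[...,1]>-350)).astype(np.uint8)
n,l,s,ce=cv2.connectedComponentsWithStats(m)
for i in range(1,n):
    if s[i,4]>40:
        Q=P[l==i]; print('top',ce[i].round(),s[i,4],Q.mean(0).round(1), np.median(Q[:,2]).round(1),cv2.minAreaRect(Q[:,:2].astype(np.float32)))
m=(abs(P[...,2]-40)<2.5)&(np.hypot(P[...,0]-527.5,P[...,1]+228)<66)&(np.hypot(P[...,0]-527.5,P[...,1]+228)>45); Q=P[m]
print('rim',m.sum(),cv2.fitEllipse(cv2.convexHull(Q[:,:2].astype(np.float32))), np.median(Q[:,2]))
E
```

```text
clock: 2.6
eef_pos: [499.0, -229.7, 330.2]
tool_rot: [-3.141, 0.001, 1.416]
force: [1.0, -0.6, 0.4]
width: 85.4
gripper_force: 0.0
2.6 [ 499.  -229.7  330.2] [-3.141e+00  1.000e-03  1.416e+00] q [ 0.58  0.41 -0.29  1.69  0.13  1.06  0.09] F [ 1.  -0.6  0.4] w 85.4 gf 0.0
[[ 9.9000e-01 -1.5000e-01 -5.0000e-02  5.1189e+02]
 [-1.5000e-01 -9.4000e-01 -3.1000e-01 -1.4866e+02]
 [ 0.0000e+00  3.2000e-01 -9.5000e-01  4.5323e+02]
 [ 0.0000e+00  0.0000e+00  0.0000e+00  1.0000e+00]] 325.19226210127806 280.6143793798749 207.49401498332935
top [249. 115.] 996 [ 477.1 -157.2  105.7] 105.8 ((476.82391357421875, -157.19664001464844), (34.787208557128906, 34.69464874267578), 15.214499473571777)
top [363. 116.] 945 [ 598.3 -175.4  105.3] 105.5 ((599.6190795898438, -175.66452026367188), (34.78814697265625, 34.495994567871094), 9.288759231567383)
top [357. 223.] 787 [ 579.8 -296.5  105.9] 106.2 ((580.5736694335938, -298.43365478515625), (34.10018539428711, 34.23481750488281), 21.431659698486328)
top [252. 223.] 833 [ 458.3 -278.4  104.8] 105.1 ((457.763916015625, -279.8592224121094), (34.48906707763672, 34.488346099853516), 1.728347897529602)
rim 2750 ((528.7391357421875, -227.80892944335938), (127.01900482177734, 127.60730743408203), 54.73594665527344) 39.503189571189324
```

View pics/w1.png

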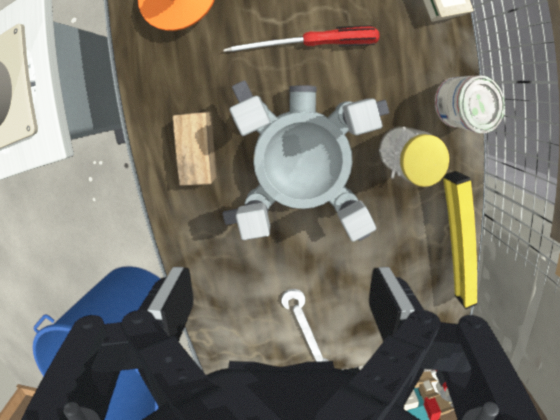

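The wrist view shows the empty mouth at (303,160). The nut heads are at (363,116), (249,115), (252,223) and (357,223), each already turned about 0.3–0.5 rad. The positions match the top camera. Next, go above the aluminium cover.

```bash

python3 -m creep '[{"jaw":1,"xyz":[60,-6,10],"angular":[0,0,0]},{"jaw":1,"xyz":[421,-45.5,150],"angular":[0,0,0]},{"jaw":1,"xyz":[421,-45.5,150],"angular":[0,0,0]},{"jaw":1,"xyz":[421,-45.5,150],"angular":[0,0,0]},{"jaw":1,"xyz":[421,-45.5,150],"angular":[0,0,0]},{"jaw":1,"xyz":[421,-45.5,150],"angular":[0,0,0]},{"jaw":1,"xyz":[421,-45.5,150],"angular":[0,0,0]},{"jaw":1,"xyz":[421,-45.5,150],"angular":[0,0,0]},{"jaw":1,"xyz":[421,-45.5,150],"angular":[0,0,0]},{"jaw":1,"xyz":[421,-45.5,150],"angular":[0,0,0]},{"jaw":1,"xyz":[421,-45.5,150],"angular":[0,0,0]}]'
python3 - <<'E'
from h import *
stat()
M=viewer.camera_model('wrist'); im,d=viewer.get_image('wrist')
cv2.imwrite('pics/w2.png',im[...,::-1])
P=cloud('wrist',d,M)
m=(abs(P[...,2]-65)<3)&(np.hypot(P[...,0]-519,P[...,1]-193)<30)
Q=P[m]; print(m.sum(),Q.mean(0),cv2.minEnclosingCircle(Q[:,:2].astype(np.float32)),np.median(im[m],0))
m=(abs(P[...,2]-26)<3)&(np.hypot(P[...,0]-519,P[...,1]-193)<65)
Q=P[m]; print(m.sum(),cv2.minEnclosingCircle(Q[:,:2].astype(np.float32)),np.median(im[m],0))
E
```

```text
clock: 4.03
eef_pos: [519.4, 192.8, 180.9]
tool_rot: [3.14, 0.001, 1.415]
force: [-0.5, 0.5, -0.2]
width: 85.5
gripper_force: 0.0
4.03 [519.4 192.8 180.9] [3.140e+00 1.000e-03 1.415e+00] q [-0.22  0.59 -0.29  1.85  0.24  0.73 -0.79] F [-0.5  0.5 -0.2] w 85.5 gf 0.0
1424 [520.09094006 195.83539383  66.22436498] ((519.9247436523438, 194.81900024414062), 17.06654930114746) [238. 241. 236.]
9208 ((523.6134643554688, 194.23974609375), 59.17198944091797) [239. 241. 237.]
```

View pics/w2.png

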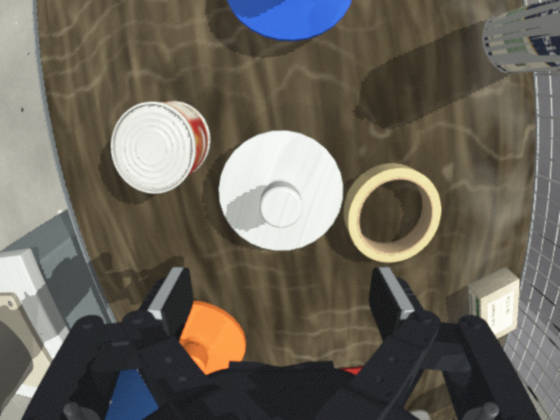

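The close view shows the bare aluminium cover with its knob at (281,204), between the tin at (153,147) and the tape at (393,214). The knob is at (520,195). Grasp it.

```bash

python3 -m creep '[{"jaw":1,"xyz":[2,0,50],"angular":[0,0,0]},{"jaw":1,"xyz":[2,0,95],"angular":[0,0,0]},{"jaw":1,"xyz":[2,0,115],"angular":[0,0,0]},{"jaw":1,"xyz":[2,0,126],"angular":[0,0,0]},{"jaw":1,"xyz":[2,0,126],"angular":[0,0,0]},{"jaw":-1,"xyz":[2,0,126],"angular":[0,0,0]},{"jaw":-1,"xyz":[2,0,126],"angular":[0,0,0]},{"jaw":-1,"xyz":[2,0,126],"angular":[0,0,0]},{"jaw":-1,"xyz":[2,0,126],"angular":[0,0,0]},{"jaw":-1,"xyz":[2,0,126],"angular":[0,0,0]},{"jaw":-1,"xyz":[2,0,126],"angular":[0,0,0]}]'

```

```text
clock: 5.45
eef_pos: [519.7, 197.1, 55.2]
tool_rot: [3.14, -0.001, 1.419]
force: [-0.5, -0.4, 5.4]
width: 32.1
gripper_force: 58.9
```

```bash

python3 -m creep '[{"jaw":-1,"xyz":[0,0,-20],"angular":[0,0,0]},{"jaw":-1,"xyz":[0,0,-60],"angular":[0,0,0]},{"jaw":-1,"xyz":[0,0,-110],"angular":[0,0,0]},{"jaw":-1,"xyz":[-20,3,-150],"angular":[0,0,0]},{"jaw":-1,"xyz":[-70,12,-165],"angular":[0,0,0]},{"jaw":-1,"xyz":[-125,22,-165],"angular":[0,0,0]},{"jaw":-1,"xyz":[-185,32,-165],"angular":[0,0,0]},{"jaw":-1,"xyz":[-245,43,-165],"angular":[0,0,0]},{"jaw":-1,"xyz":[-305,53,-165],"angular":[0,0,0]},{"jaw":-1,"xyz":[-360,62,-165],"angular":[0,0,0]},{"jaw":-1,"xyz":[-400,69,-165],"angular":[0,0,0]},{"jaw":-1,"xyz":[-419,73,-165],"angular":[0,0,0]}]'
python3 -m creep '[{"jaw":-1,"xyz":[0,0,0],"angular":[0,0,0]},{"jaw":-1,"xyz":[0,0,0],"angular":[0,0,0]}]'
python3 - <<'E'
from h import *
stat()
M=viewer.camera_model('wrist'); im,d=viewer.get_image('wrist')
cv2.imwrite('pics/w3.png',im[...,::-1])
P=cloud('wrist',d,M); p=ctrl.read_state()['eef_pos']
r=np.hypot(P[...,0]-p[0],P[...,1]-p[1])
m=(P[...,2]>p[2]-45)&(P[...,2]<p[2]-22)&(r<70)
Q=P[m]; print('flange',m.sum(),Q[:,2].mean(),cv2.minEnclosingCircle(Q[:,:2].astype(np.float32)),np.linalg.lstsq(np.c_[Q[:,:2],np.ones(len(Q))],Q[:,2],rcond=None)[0])
m=((P[...,2]>98)&(P[...,2]<118)&(P[...,0]>400)&(P[...,0]<650)&(P[...,1]<-80)&(P[...,1]>-350)).astype(np.uint8)
n,l,s,ce=cv2.connectedComponentsWithStats(m)
for i in range(1,n):
    if s[i,4]>40:
        Q=P[l==i]; print('top',ce[i].round(),s[i,4],Q.mean(0).round(1), np.median(Q[:,2]).round(1),cv2.minAreaRect(Q[:,:2].astype(np.float32)))
E
```

```text
clock: 6.95
eef_pos: [526.4, -231.3, 218.6]
tool_rot: [-3.14, 0.001, 1.415]
force: [0.8, 0.2, -2.9]
width: 32.1
gripper_force: 60.4
clock: 7.2
eef_pos: [527.9, -225.5, 219.2]
tool_rot: [-3.141, -0.002, 1.422]
force: [0.1, 0.1, -3.0]
width: 32.2
gripper_force: 60.4
7.2 [ 527.9 -225.5  219.2] [-3.141e+00 -2.000e-03  1.422e+00] q [ 0.56  0.57 -0.32  1.76  0.23  0.85 -0.01] F [ 0.1  0.1 -3. ] w 32.2 gf 60.4
flange 19091 190.85813532711882 ((527.9796142578125, -227.56634521484375), 56.27173614501953) [ 6.80564116e-03 -1.29700995e-02  1.84562850e+02]
top [200. 133.] 1980 [ 478.  -156.4  105.5] 105.7 ((476.75830078125, -156.69454956054688), (34.42425537109375, 34.046573638916016), 15.359692573547363)
top [364. 134.] 1975 [ 598.4 -174.9  105.3] 105.5 ((599.38916015625, -175.56265258789062), (34.59373092651367, 34.75254440307617), 8.409456253051758)
```

View pics/w3.png

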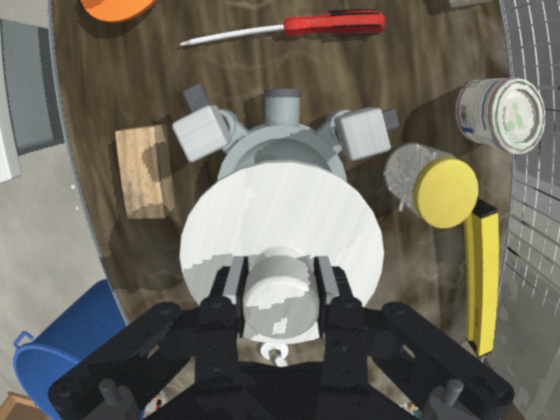

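The wrist view shows the cover held level, with the knob at (281,297) and the flange centred at (528,-227.6), over the mouth. Nuts 2 and 1 are at (200,133) and (364,134). Lower partway and check.

```bash

python3 -m creep '[{"jaw":-1,"xyz":[0,0,12],"angular":[0,0,0]},{"jaw":-1,"xyz":[0,0,28],"angular":[0,0,0]},{"jaw":-1,"xyz":[0,0,40],"angular":[0,0,0]},{"jaw":-1,"xyz":[0,0,40],"angular":[0,0,0]},{"jaw":-1,"xyz":[0,0,40],"angular":[0,0,0]}]'
python3 - <<'E'
from h import *
stat()
M=viewer.camera_model('wrist'); im,d=viewer.get_image('wrist')
P=cloud('wrist',d,M); p=ctrl.read_state()['eef_pos']
r=np.hypot(P[...,0]-p[0],P[...,1]-p[1])
m=(P[...,2]>p[2]-45)&(P[...,2]<p[2]-22)&(r<62)
Q=P[m]; print('flange',m.sum(),Q[:,2].mean(),cv2.minEnclosingCircle(Q[:,:2].astype(np.float32)))
E
```

```text
clock: 7.88
eef_pos: [527.9, -228.4, 179.3]
tool_rot: [3.141, -0.0, 1.419]
force: [-0.4, -0.0, -3.5]
width: 32.0
gripper_force: 60.3
7.88 [ 527.9 -228.4  179.3] [ 3.141 -0.     1.419] q [ 0.55  0.62 -0.3   1.8   0.25  0.76 -0.03] F [-0.4 -0.  -3.5] w 32.0 gf 60.3
flange 19089 150.97119736791242 ((527.8209228515625, -230.63316345214844), 56.3630256652832)
```

```bash

python3 -m creep '[{"jaw":-1,"xyz":[3,0,10],"angular":[0,0,0]},{"jaw":-1,"xyz":[3,0,28],"angular":[0,0,0]},{"jaw":-1,"xyz":[3,0,46],"angular":[0,0,0]},{"jaw":-1,"xyz":[3,0,64],"angular":[0,0,0]},{"jaw":-1,"xyz":[3,0,80],"angular":[0,0,0]},{"jaw":-1,"xyz":[3,0,91],"angular":[0,0,0]},{"jaw":-1,"xyz":[3,0,97],"angular":[0,0,0]},{"jaw":-1,"xyz":[3,0,100],"angular":[0,0,0]},{"jaw":-1,"xyz":[3,0,101],"angular":[0,0,0]},{"jaw":-1,"xyz":[3,0,101],"angular":[0,0,0]}]'
```

```text
clock: 9.18
eef_pos: [528.4, -225.5, 78.7]
tool_rot: [3.141, 0.0, 1.419]
force: [0.3, -0.1, -2.2]
width: 32.1
gripper_force: 60.3
```

```bash

python3 -m creep '[{"jaw":-1,"xyz":[0,0,1.5],"angular":[0,0,0]},{"jaw":-1,"xyz":[0,0,1.5],"angular":[0,0,0]},{"jaw":0.4,"xyz":[0,0,1.5],"angular":[0,0,0]},{"jaw":0.4,"xyz":[0,0,1.5],"angular":[0,0,0]},{"jaw":0.4,"xyz":[0,0,1.5],"angular":[0,0,0]},{"jaw":0.4,"xyz":[0,0,1.5],"angular":[0,0,0]},{"jaw":0.4,"xyz":[0,0,-30],"angular":[0,0,0]},{"jaw":0.4,"xyz":[0,0,-90],"angular":[0,0,0]},{"jaw":0.4,"xyz":[0,0,-150],"angular":[0,0,0]},{"jaw":0.4,"xyz":[-60,0,-180],"angular":[0,0,0]},{"jaw":0.4,"xyz":[-60,0,-180],"angular":[0,0,0]},{"jaw":0.4,"xyz":[-60,0,-180],"angular":[0,0,0]}]'
python3 - <<'E'
from h import *
stat()
M=viewer.camera_model('wrist'); im,d=viewer.get_image('wrist')
cv2.imwrite('pics/w4.png',im[...,::-1])
P=cloud('wrist',d,M); r=np.hypot(P[...,0]-528.3,P[...,1]+227.9)
m=(P[...,2]>82)&(P[...,2]<93)&(r<30)
Q=P[m]; print('knob',m.sum(),Q[:,2].mean(),cv2.minEnclosingCircle(Q[:,:2].astype(np.float32)))
m=(P[...,2]>40)&(P[...,2]<56)&(r<60)
Q=P[m]; print('flange',m.sum(),Q[:,2].mean(),cv2.minEnclosingCircle(Q[:,:2].astype(np.float32)),np.linalg.lstsq(np.c_[Q[:,:2],np.ones(len(Q))],Q[:,2],rcond=None)[0])
m=((P[...,2]>98)&(P[...,2]<118)&(P[...,0]>400)&(P[...,0]<650)&(P[...,1]<-80)&(P[...,1]>-350)).astype(np.uint8)
n,l,s,ce=cv2.connectedComponentsWithStats(m)
for i in range(1,n):
    if s[i,4]>40:
        Q=P[l==i]; print('top',ce[i].round(),s[i,4],Q.mean(0).round(1), np.median(Q[:,2]).round(1),cv2.minAreaRect(Q[:,:2].astype(np.float32)))
E
```

```text
clock: 10.68
eef_pos: [518.5, -284.9, 258.1]
tool_rot: [-3.141, -0.0, 1.417]
force: [-0.3, 0.6, 0.2]
width: 59.7
gripper_force: 0.0
10.68 [ 518.5 -284.9  258.1] [-3.141 -0.     1.417] q [ 0.67  0.55 -0.34  1.67  0.21  0.96  0.1 ] F [-0.3  0.6  0.2] w 59.7 gf 0.0
knob 1101 88.24683505724862 ((528.8294677734375, -228.00479125976562), 17.248903274536133)
flange 8197 48.54573471687049 ((528.3408203125, -227.95950317382812), 59.92280578613281) [ 1.21102997e-03 -8.57223487e-04  4.77109163e+01]
top [209.  61.] 1526 [ 477.6 -157.9  105.4] 105.6 ((476.701416015625, -157.04495239257812), (34.77559280395508, 34.6474494934082), 14.633081436157227)
top [354.  61.] 1491 [ 598.4 -176.1  105.2] 105.4 ((599.53662109375, -175.7421112060547), (34.384315490722656, 34.48478698730469), 9.969534873962402)
top [350. 199.] 1350 [ 580.2 -297.   105.9] 106.2 ((580.5484619140625, -298.2327880859375), (34.34275436401367, 34.2247200012207), 21.30119514465332)
top [214. 199.] 1349 [ 459.3 -278.6  104.8] 105.0 ((458.41754150390625, -279.8251647949219), (34.489383697509766, 34.83852767944336), 2.187241315841675)
```

View pics/w4.png

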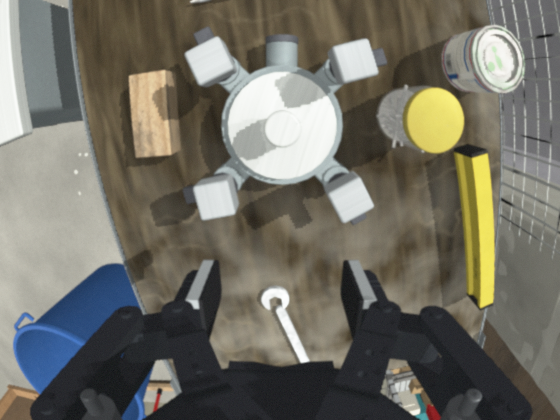

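The cover is seated at (282,127) in the picture. The knob is within 1 mm of the axis, flat and released. All four nuts are loose. Go above nut 1 at (354,61), with the jaws set square to its flats.

```bash

python3 -m creep '[{"jaw":0.4,"xyz":[60,31,40],"angular":[0,0,-0.18]},{"jaw":0.4,"xyz":[120,63,80],"angular":[0,0,-1.894]},{"jaw":0.4,"xyz":[120,63,98],"angular":[0,0,-1.894]},{"jaw":0.4,"xyz":[120,63,98],"angular":[0,0,-1.894]},{"jaw":0.4,"xyz":[120,63,98],"angular":[0,0,-1.894]},{"jaw":0.4,"xyz":[120,63,98],"angular":[0,0,-1.894]},{"jaw":0.4,"xyz":[120,63,98],"angular":[0,0,-1.894]},{"jaw":0.4,"xyz":[120,63,98],"angular":[0,0,-1.894]},{"jaw":0.4,"xyz":[120,63,98],"angular":[0,0,-1.894]},{"jaw":0.4,"xyz":[120,63,98],"angular":[0,0,-1.894]},{"jaw":0.4,"xyz":[120,63,98],"angular":[0,0,-1.894]},{"jaw":0.4,"xyz":[120,63,98],"angular":[0,0,-1.894]}]'
python3 - <<'E'
from h import *
stat(); to(599.2,-175.7,96,np.radians(189.7)-2*np.pi)
E
```

```text
clock: 12.22
eef_pos: [599.3, -174.6, 159.8]
tool_rot: [3.141, -0.001, -2.972]
force: [-0.1, -1.1, -0.3]
width: 59.9
gripper_force: 0.0
12.22 [ 599.3 -174.6  159.8] [ 3.141e+00 -1.000e-03 -2.972e+00] q [ 0.69  0.82 -0.79  1.66  0.68  0.96  1.39] F [-0.1 -1.1 -0.3] w 59.9 gf 0.0
xyz [ 0.3 -1.1 63.8] rz 0.001
```

```bash

python3 -m creep '[{"jaw":0.4,"xyz":[0,-1,25],"angular":[0,0,0]},{"jaw":0.4,"xyz":[0,-1,50],"angular":[0,0,0]},{"jaw":0.4,"xyz":[0,-1,64],"angular":[0,0,0]},{"jaw":0.4,"xyz":[0,-1,64],"angular":[0,0,0]},{"jaw":-1,"xyz":[0,-1,64],"angular":[0,0,0]},{"jaw":-1,"xyz":[0,-1,64],"angular":[0,0,0]},{"jaw":-1,"xyz":[0,-1,64],"angular":[0,0,0]},{"jaw":-1,"xyz":[0,-1,64],"angular":[0,0,0]},{"jaw":-1,"xyz":[0,-1,64],"angular":[0,0,0]}]'
python3 -c "
from h import *
stat(); print(ctrl.read_state()['torque'].round(2))"
```

```text
clock: 13.35
eef_pos: [600.4, -176.0, 97.6]
tool_rot: [-3.142, 0.002, -2.97]
force: [-1.4, 1.2, 7.0]
width: 33.0
gripper_force: 59.6
13.35 [ 600.4 -176.    97.6] [-3.142e+00  2.000e-03 -2.970e+00] q [ 0.66  0.89 -0.73  1.7   0.76  0.86  1.33] F [-1.4  1.2  7. ] w 33.0 gf 59.6
[ 0.26  0.27 -0.06]
```

```bash

python3 -m creep '[{"jaw":-1,"xyz":[0,0,0.5],"angular":[0,0,0.15]},{"jaw":-1,"xyz":[0,0,1],"angular":[0,0,0.3]},{"jaw":-1,"xyz":[0,0,1.5],"angular":[0,0,0.45]},{"jaw":-1,"xyz":[0,0,2],"angular":[0,0,0.6]},{"jaw":-1,"xyz":[0,0,2.5],"angular":[0,0,0.75]},{"jaw":-1,"xyz":[0,0,3],"angular":[0,0,0.9]},{"jaw":-1,"xyz":[0,0,3.5],"angular":[0,0,1.05]},{"jaw":-1,"xyz":[0,0,4],"angular":[0,0,1.2]},{"jaw":-1,"xyz":[0,0,4.5],"angular":[0,0,1.35]},{"jaw":-1,"xyz":[0,0,5],"angular":[0,0,1.5]},{"jaw":-1,"xyz":[0,0,5],"angular":[0,0,1.5]}]'
python3 -c "
from h import *
stat(); print(ctrl.read_state()['torque'].round(2))"
```

```text
clock: 14.72
eef_pos: [599.5, -176.9, 92.8]
tool_rot: [-3.141, 0.001, 1.811]
force: [-2.9, 0.2, 7.9]
width: 33.1
gripper_force: 60.0
14.72 [ 599.5 -176.9   92.8] [-3.141e+00  1.000e-03  1.811e+00] q [ 0.45  0.81 -0.35  1.71  0.4   0.69  0.14] F [-2.9  0.2  7.9] w 33.1 gf 60.0
[ 0.07  0.83 -0.07]
```

```bash

python3 -m creep '[{"jaw":-1,"xyz":[0,0,0.5],"angular":[0,0,0.15]},{"jaw":-1,"xyz":[0,0,1],"angular":[0,0,0.3]},{"jaw":-1,"xyz":[0,0,1.5],"angular":[0,0,0.45]},{"jaw":-1,"xyz":[0,0,2],"angular":[0,0,0.6]},{"jaw":-1,"xyz":[0,0,2.5],"angular":[0,0,0.75]},{"jaw":-1,"xyz":[0,0,3],"angular":[0,0,0.9]},{"jaw":-1,"xyz":[0,0,3.5],"angular":[0,0,1.05]},{"jaw":-1,"xyz":[0,0,4],"angular":[0,0,1.15]},{"jaw":-1,"xyz":[0,0,4],"angular":[0,0,1.2]},{"jaw":-1,"xyz":[0,0,4],"angular":[0,0,1.22]},{"jaw":-1,"xyz":[0,0,4],"angular":[0,0,1.22]}]'
python3 -c "
from h import *
stat(); print(ctrl.read_state()['torque'].round(2))"
```

```text
clock: 16.1
eef_pos: [599.1, -176.1, 89.3]
tool_rot: [-3.141, 0.001, 0.598]
force: [-4.0, 1.7, 15.1]
width: 32.7
gripper_force: 61.0
16.1 [ 599.1 -176.1   89.3] [-3.141e+00  1.000e-03  5.980e-01] q [ 0.25  0.79 -0.02  1.72  0.02  0.63 -0.75] F [-4.   1.7 15.1] w 32.7 gf 61.0
[0.18 1.43 1.08]
```

```bash

python3 -m creep '[{"jaw":0.4,"xyz":[0,0,0],"angular":[0,0,0]},{"jaw":0.4,"xyz":[0,0,0],"angular":[0,0,0]},{"jaw":0.4,"xyz":[0,0,0],"angular":[0,0,0]},{"jaw":0.4,"xyz":[0,0,-30],"angular":[0,0,0]},{"jaw":0.4,"xyz":[0,0,-85],"angular":[0,0,0]},{"jaw":0.4,"xyz":[-50,2,-110],"angular":[0,0,-0.18]},{"jaw":0.4,"xyz":[-110,4,-110],"angular":[0,0,-0.36]},{"jaw":0.4,"xyz":[-150,6,-110],"angular":[0,0,-0.54]},{"jaw":0.4,"xyz":[-175,6,-110],"angular":[0,0,-0.72]},{"jaw":0.4,"xyz":[-175,6,-110],"angular":[0,0,-0.9]},{"jaw":0.4,"xyz":[-175,6,-110],"angular":[0,0,-1.08]}]'
python3 - <<'E'
from h import *
stat(); to(458,-279.8,160,np.radians(182))
M=viewer.camera_model('wrist'); im,d=viewer.get_image('wrist')
cv2.imwrite('pics/w5.png',im[...,::-1])
P=cloud('wrist',d,M)
m=((P[...,2]>92)&(P[...,2]<118)&(P[...,0]>400)&(P[...,0]<650)&(P[...,1]<-80)&(P[...,1]>-350)).astype(np.uint8)
n,l,s,ce=cv2.connectedComponentsWithStats(m)
for i in range(1,n):
    if s[i,4]>40:
        Q=P[l==i]; print('top',ce[i].round(),s[i,4],Q.mean(0).round(1), np.median(Q[:,2]).round(1),cv2.minAreaRect(Q[:,:2].astype(np.float32)))
E
```

```text
clock: 17.48
eef_pos: [457.5, -279.9, 197.3]
tool_rot: [3.142, 0.0, 1.677]
force: [0.2, 0.5, -0.2]
width: 59.6
gripper_force: 0.0
17.48 [ 457.5 -279.9  197.3] [3.142 0.    1.677] q [ 0.73  0.55 -0.35  1.89  0.27  0.75  0.34] F [ 0.2  0.5 -0.2] w 59.6 gf 0.0
xyz [ 0.1  0.6 37.3] rz -1.499
top [328.  48.] 2582 [ 475.7 -158.1  105.3] 105.7 ((476.575439453125, -157.0875244140625), (34.61027145385742, 34.46588897705078), 15.458706855773926)
top [475. 106.] 1557 [ 596.7 -176.    97.3] 97.2 ((598.8811645507812, -175.90444946289062), (34.478397369384766, 34.701332092285156), 35.83908462524414)
top [506. 187.] 342 [ 646.2 -235.    95.6] 96.0 ((645.8536987304688, -235.6257781982422), (41.4650993347168, 8.21271800994873), 89.89888000488281)
top [281. 217.] 2270 [ 457.6 -277.4  104.4] 105.1 ((457.8604431152344, -279.5931396484375), (33.93631362915039, 34.05908203125), 2.1582720279693604)
top [427. 252.] 1758 [ 577.1 -295.7  104.3] 106.0 ((580.1732177734375, -298.1809997558594), (34.21269226074219, 34.353397369384766), 20.00042152404785)
```

View pics/w5.png

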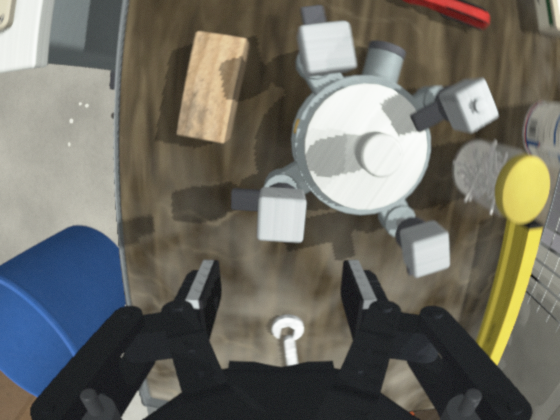

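The picture shows nut 1's lug, at (425,115), lying over the cover. Its head is at 35.8° and has sunk to 97 mm, so it is tight. Nut 3 is at (282,217) directly below. Grip it.

```bash

python3 -m creep '[{"jaw":0.4,"xyz":[0,0.5,40],"angular":[0,0,0.07]},{"jaw":0.4,"xyz":[0,0.5,75],"angular":[0,0,0.07]},{"jaw":0.4,"xyz":[0,0.5,95],"angular":[0,0,0.07]},{"jaw":0.4,"xyz":[0,0.5,102],"angular":[0,0,0.07]},{"jaw":0.4,"xyz":[0,0.5,102],"angular":[0,0,0.07]},{"jaw":-1,"xyz":[0,0.5,102],"angular":[0,0,0.07]},{"jaw":-1,"xyz":[0,0.5,102],"angular":[0,0,0.07]},{"jaw":-1,"xyz":[0,0.5,102],"angular":[0,0,0.07]},{"jaw":-1,"xyz":[0,0.5,102],"angular":[0,0,0.07]},{"jaw":-1,"xyz":[0,0.5,102],"angular":[0,0,0.07]}]'
python3 -c "
from h import *
stat(); print(ctrl.read_state()['torque'].round(2))"
```

```text
clock: 18.77
eef_pos: [457.9, -279.6, 96.6]
tool_rot: [-3.141, 0.001, 1.602]
force: [-2.3, 0.2, 7.6]
width: 33.2
gripper_force: 58.9
18.77 [ 457.9 -279.6   96.6] [-3.141e+00  1.000e-03  1.602e+00] q [ 0.66  0.7  -0.25  1.96  0.33  0.52  0.21] F [-2.3  0.2  7.6] w 33.2 gf 58.9
[0.18 0.55 0.02]
```

```bash

python3 -m creep '[{"jaw":-1,"xyz":[0,0,0.5],"angular":[0,0,0.15]},{"jaw":-1,"xyz":[0,0,1],"angular":[0,0,0.3]},{"jaw":-1,"xyz":[0,0,1.5],"angular":[0,0,0.45]},{"jaw":-1,"xyz":[0,0,2],"angular":[0,0,0.6]},{"jaw":-1,"xyz":[0,0,2.5],"angular":[0,0,0.75]},{"jaw":-1,"xyz":[0,0,3],"angular":[0,0,0.9]},{"jaw":-1,"xyz":[0,0,3.5],"angular":[0,0,1.05]},{"jaw":-1,"xyz":[0,0,4],"angular":[0,0,1.2]},{"jaw":-1,"xyz":[0,0,4.5],"angular":[0,0,1.35]},{"jaw":-1,"xyz":[0,0,5],"angular":[0,0,1.5]},{"jaw":-1,"xyz":[0,0,5],"angular":[0,0,1.5]}]'
python3 -c "
from h import *
stat(); print(ctrl.read_state()['torque'].round(2))"
```

```text
clock: 20.15
eef_pos: [458.4, -280.4, 91.8]
tool_rot: [3.14, -0.001, 0.1]
force: [-2.4, -1.0, 6.9]
width: 33.0
gripper_force: 59.2
20.15 [ 458.4 -280.4   91.8] [ 3.14e+00 -1.00e-03  1.00e-01] q [ 0.4   0.71  0.14  1.97 -0.2   0.48 -0.78] F [-2.4 -1.   6.9] w 33.0 gf 59.2
[-0.36  0.59 -0.1 ]
```

```bash

python3 -m creep '[{"jaw":-1,"xyz":[0,0,0.5],"angular":[0,0,0.15]},{"jaw":-1,"xyz":[0,0,1],"angular":[0,0,0.3]},{"jaw":-1,"xyz":[0,0,1.5],"angular":[0,0,0.45]},{"jaw":-1,"xyz":[0,0,2],"angular":[0,0,0.6]},{"jaw":-1,"xyz":[0,0,2.5],"angular":[0,0,0.75]},{"jaw":-1,"xyz":[0,0,3],"angular":[0,0,0.9]},{"jaw":-1,"xyz":[0,0,3.4],"angular":[0,0,1.02]},{"jaw":-1,"xyz":[0,0,3.4],"angular":[0,0,1.07]},{"jaw":-1,"xyz":[0,0,3.4],"angular":[0,0,1.09]},{"jaw":-1,"xyz":[0,0,3.4],"angular":[0,0,1.09]}]'
python3 -c "
from h import *
stat(); print(ctrl.read_state()['torque'].round(2))
to(476.6,-157.1,160,np.radians(105))
to(476.6,-157.1,160,np.radians(15))"
```

```text
clock: 21.4
eef_pos: [457.7, -280.9, 89.0]
tool_rot: [3.141, -0.002, -0.983]
force: [-5.7, -1.9, 13.7]
width: 33.6
gripper_force: 60.8
21.4 [ 457.7 -280.9   89. ] [ 3.141e+00 -2.000e-03 -9.830e-01] q [ 0.22  0.75  0.42  1.97 -0.58  0.53 -1.5 ] F [-5.7 -1.9 13.7] w 33.6 gf 60.8
[-0.04  0.87  1.4 ]
xyz [-92.6 -84.4 -71. ] rz -2.816
xyz [-92.6 -84.4 -71. ] rz -1.245
```

```bash

python3 -m creep '[{"jaw":0.4,"xyz":[0,0,0],"angular":[0,0,0]},{"jaw":0.4,"xyz":[0,0,0],"angular":[0,0,0]},{"jaw":0.4,"xyz":[0,0,0],"angular":[0,0,0]},{"jaw":0.4,"xyz":[0,0,-30],"angular":[0,0,0]},{"jaw":0.4,"xyz":[0,0,-85],"angular":[0,0,0]},{"jaw":0.4,"xyz":[-40,-36,-100],"angular":[0,0,-0.18]},{"jaw":0.4,"xyz":[-75,-68,-100],"angular":[0,0,-0.36]},{"jaw":0.4,"xyz":[-92.5,-84.5,-100],"angular":[0,0,-0.54]},{"jaw":0.4,"xyz":[-92.5,-84.5,-100],"angular":[0,0,-0.72]},{"jaw":0.4,"xyz":[-92.5,-84.5,-100],"angular":[0,0,-0.9]},{"jaw":0.4,"xyz":[-92.5,-84.5,-100],"angular":[0,0,-1.08]},{"jaw":0.4,"xyz":[-92.5,-84.5,-100],"angular":[0,0,-1.26]}]'
python3 -m creep '[{"jaw":0.4,"xyz":[0,0,0],"angular":[0,0,-0.18]},{"jaw":0.4,"xyz":[0,0,0],"angular":[0,0,-0.36]},{"jaw":0.4,"xyz":[0,0,0],"angular":[0,0,-0.54]},{"jaw":0.4,"xyz":[0,0,0],"angular":[0,0,-0.72]},{"jaw":0.4,"xyz":[0,0,0],"angular":[0,0,-0.9]},{"jaw":0.4,"xyz":[0,0,0],"angular":[0,0,-1.08]},{"jaw":0.4,"xyz":[0,0,0],"angular":[0,0,-1.26]},{"jaw":0.4,"xyz":[0,0,0],"angular":[0,0,-1.44]},{"jaw":0.4,"xyz":[0,0,0],"angular":[0,0,-1.55]},{"jaw":0.4,"xyz":[0,0,0],"angular":[0,0,-1.55]}]'
python3 - <<'E'
from h import *
stat(); to(476.6,-157.1,96,np.radians(105.2))
M=viewer.camera_model('wrist'); im,d=viewer.get_image('wrist')
P=cloud('wrist',d,M)
m=((P[...,2]>92)&(P[...,2]<118)&(P[...,0]>400)&(P[...,0]<650)&(P[...,1]<-80)&(P[...,1]>-350)).astype(np.uint8)
n,l,s,ce=cv2.connectedComponentsWithStats(m)
for i in range(1,n):
    if s[i,4]>40:
        Q=P[l==i]; print('top',ce[i].round(),s[i,4],Q.mean(0).round(1), np.median(Q[:,2]).round(1),cv2.minAreaRect(Q[:,:2].astype(np.float32)))
E
```

```text
clock: 22.9
eef_pos: [477.8, -155.2, 186.8]
tool_rot: [-3.141, 0.0, 0.279]
force: [-0.4, 0.2, 0.3]
width: 59.8
gripper_force: 0.0
clock: 24.15
eef_pos: [477.8, -155.5, 186.8]
tool_rot: [-3.141, -0.001, 1.821]
force: [-0.7, 0.0, -0.3]
width: 59.4
gripper_force: 0.0
24.15 [ 477.8 -155.5  186.8] [-3.141e+00 -1.000e-03  1.821e+00] q [ 0.43  0.52 -0.24  1.99  0.19  0.66  0.31] F [-0.7  0.  -0.3] w 59.4 gf 0.0
xyz [-1.2 -1.5 90.8] rz -0.015
top [278. 224.] 2506 [ 475.8 -154.3  105.1] 105.8 ((476.3054504394531, -156.75624084472656), (33.89908981323242, 34.52167892456055), 15.193449974060059)
top [418. 275.] 1397 [ 596.9 -173.7   97.4] 97.4 ((598.9160766601562, -175.22177124023438), (34.26444625854492, 35.40967559814453), 35.88032531738281)
top [227. 341.] 964 [ 460.9 -275.2   97.5] 97.5 ((459.2846374511719, -278.57415771484375), (31.64838218688965, 35.477577209472656), 36.69505310058594)
```

Nut 3 reads 36.7° and has sunk to 97.5 mm, so it is tight. Grip nut 2.

```bash

python3 -m creep '[{"jaw":0.4,"xyz":[-1,-1.5,35],"angular":[0,0,-0.015]},{"jaw":0.4,"xyz":[-1,-1.5,65],"angular":[0,0,-0.015]},{"jaw":0.4,"xyz":[-1,-1.5,84],"angular":[0,0,-0.015]},{"jaw":0.4,"xyz":[-1,-1.5,91],"angular":[0,0,-0.015]},{"jaw":0.4,"xyz":[-1,-1.5,91],"angular":[0,0,-0.015]},{"jaw":-1,"xyz":[-1,-1.5,91],"angular":[0,0,-0.015]},{"jaw":-1,"xyz":[-1,-1.5,91],"angular":[0,0,-0.015]},{"jaw":-1,"xyz":[-1,-1.5,91],"angular":[0,0,-0.015]},{"jaw":-1,"xyz":[-1,-1.5,91],"angular":[0,0,-0.015]},{"jaw":-1,"xyz":[-1,-1.5,91],"angular":[0,0,-0.015]}]'
python3 -c "
from h import *
stat(); print(ctrl.read_state()['torque'].round(2))"
```

```text
clock: 25.45
eef_pos: [476.6, -157.2, 97.1]
tool_rot: [3.141, 0.001, 1.837]
force: [-2.2, 0.0, 6.2]
width: 32.9
gripper_force: 58.9
25.45 [ 476.6 -157.2   97.1] [3.141e+00 1.000e-03 1.837e+00] q [ 0.38  0.67 -0.18  2.05  0.26  0.44  0.27] F [-2.2  0.   6.2] w 32.9 gf 58.9
[0.02 0.42 0.03]
```

```bash

python3 -m creep '[{"jaw":-1,"xyz":[0,0,0.5],"angular":[0,0,0.15]},{"jaw":-1,"xyz":[0,0,1],"angular":[0,0,0.3]},{"jaw":-1,"xyz":[0,0,1.5],"angular":[0,0,0.45]},{"jaw":-1,"xyz":[0,0,2],"angular":[0,0,0.6]},{"jaw":-1,"xyz":[0,0,2.5],"angular":[0,0,0.75]},{"jaw":-1,"xyz":[0,0,3],"angular":[0,0,0.9]},{"jaw":-1,"xyz":[0,0,3.5],"angular":[0,0,1.05]},{"jaw":-1,"xyz":[0,0,4],"angular":[0,0,1.2]},{"jaw":-1,"xyz":[0,0,4.5],"angular":[0,0,1.35]},{"jaw":-1,"xyz":[0,0,5],"angular":[0,0,1.5]},{"jaw":-1,"xyz":[0,0,5],"angular":[0,0,1.5]}]'
python3 -c "
from h import *
stat(); print(ctrl.read_state()['torque'].round(2))"
```

```text
clock: 26.82
eef_pos: [476.4, -157.5, 92.2]
tool_rot: [3.141, -0.0, 0.335]
force: [-3.1, -0.2, 7.8]
width: 32.9
gripper_force: 59.4
26.82 [ 476.4 -157.5   92.2] [ 3.141 -0.     0.335] q [ 0.13  0.68  0.19  2.06 -0.3   0.42 -0.67] F [-3.1 -0.2  7.8] w 32.9 gf 59.4
[-0.3   0.75 -0.12]
```

```bash

python3 -m creep '[{"jaw":-1,"xyz":[0,0,0.5],"angular":[0,0,0.15]},{"jaw":-1,"xyz":[0,0,1],"angular":[0,0,0.3]},{"jaw":-1,"xyz":[0,0,1.5],"angular":[0,0,0.45]},{"jaw":-1,"xyz":[0,0,2],"angular":[0,0,0.6]},{"jaw":-1,"xyz":[0,0,2.5],"angular":[0,0,0.75]},{"jaw":-1,"xyz":[0,0,3],"angular":[0,0,0.9]},{"jaw":-1,"xyz":[0,0,3.5],"angular":[0,0,1.05]},{"jaw":-1,"xyz":[0,0,4],"angular":[0,0,1.2]},{"jaw":-1,"xyz":[0,0,4],"angular":[0,0,1.27]},{"jaw":-1,"xyz":[0,0,4],"angular":[0,0,1.32]},{"jaw":-1,"xyz":[0,0,4],"angular":[0,0,1.32]}]'
python3 -c "
from h import *
stat(); print(ctrl.read_state()['torque'].round(2))
to(580.3,-298.3,190,np.radians(111.3))
to(580.3,-298.3,190,np.radians(21.3))"
```

```text
clock: 28.2
eef_pos: [476.0, -156.9, 88.5]
tool_rot: [-3.141, 0.0, -0.979]
force: [-6.6, 1.1, 15.3]
width: 33.3
gripper_force: 60.9
28.2 [ 476.  -156.9   88.5] [-3.141  0.    -0.979] q [-0.08  0.75  0.53  2.07 -0.76  0.52 -1.53] F [-6.6  1.1 15.3] w 33.3 gf 60.9
[-0.33  1.22  0.92]
xyz [ 175.6   -7.6 -101.5] rz -2.921
xyz [ 175.6   -7.6 -101.5] rz -1.35
```

```bash

python3 -m creep '[{"jaw":0.4,"xyz":[0,0,0],"angular":[0,0,0]},{"jaw":0.4,"xyz":[0,0,0],"angular":[0,0,0]},{"jaw":0.4,"xyz":[0,0,0],"angular":[0,0,0]},{"jaw":0.4,"xyz":[0,0,-30],"angular":[0,0,0]},{"jaw":0.4,"xyz":[0,0,-85],"angular":[0,0,0]},{"jaw":0.4,"xyz":[30,-1,-110],"angular":[0,0,-0.18]},{"jaw":0.4,"xyz":[85,-4,-110],"angular":[0,0,-0.36]},{"jaw":0.4,"xyz":[140,-6,-110],"angular":[0,0,-0.54]},{"jaw":0.4,"xyz":[175.5,-7.5,-110],"angular":[0,0,-0.72]},{"jaw":0.4,"xyz":[175.5,-7.5,-110],"angular":[0,0,-0.9]},{"jaw":0.4,"xyz":[175.5,-7.5,-110],"angular":[0,0,-1.08]},{"jaw":0.4,"xyz":[175.5,-7.5,-110],"angular":[0,0,-1.26]}]'
python3 -m creep '[{"jaw":0.4,"xyz":[0,0,0],"angular":[0,0,-0.18]},{"jaw":0.4,"xyz":[0,0,0],"angular":[0,0,-0.36]},{"jaw":0.4,"xyz":[0,0,0],"angular":[0,0,-0.54]},{"jaw":0.4,"xyz":[0,0,0],"angular":[0,0,-0.72]},{"jaw":0.4,"xyz":[0,0,0],"angular":[0,0,-0.9]},{"jaw":0.4,"xyz":[0,0,0],"angular":[0,0,-1.08]},{"jaw":0.4,"xyz":[0,0,0],"angular":[0,0,-1.26]},{"jaw":0.4,"xyz":[0,0,0],"angular":[0,0,-1.44]},{"jaw":0.4,"xyz":[0,0,0],"angular":[0,0,-1.62]},{"jaw":0.4,"xyz":[0,0,0],"angular":[0,0,-1.66]},{"jaw":0.4,"xyz":[0,0,0],"angular":[0,0,-1.66]}]'
python3 - <<'E'
from h import *
stat(); to(580.3,-298.3,96,np.radians(111))
M=viewer.camera_model('wrist'); im,d=viewer.get_image('wrist')
P=cloud('wrist',d,M)
m=((P[...,2]>92)&(P[...,2]<118)&(P[...,0]>400)&(P[...,0]<650)&(P[...,1]<-80)&(P[...,1]>-350)).astype(np.uint8)
n,l,s,ce=cv2.connectedComponentsWithStats(m)
for i in range(1,n):
    if s[i,4]>40:
        Q=P[l==i]; print('top',ce[i].round(),s[i,4],Q.mean(0).round(1), np.median(Q[:,2]).round(1),cv2.minAreaRect(Q[:,:2].astype(np.float32)))
E
```

```text
clock: 29.7
eef_pos: [580.2, -298.7, 196.4]
tool_rot: [-3.141, 0.0, 0.283]
force: [-0.9, -0.0, -0.3]
width: 59.8
gripper_force: 0.0
clock: 31.08
eef_pos: [580.2, -298.8, 196.7]
tool_rot: [-3.141, -0.0, 1.935]
force: [0.2, 0.5, 0.4]
width: 59.5
gripper_force: 0.0
31.07 [ 580.2 -298.8  196.7] [-3.141 -0.     1.935] q [ 0.5   0.69 -0.12  1.56  0.1   0.9   0.71] F [0.2 0.5 0.4] w 59.5 gf 0.0
xyz [  0.4   0.3 100.7] rz -0.002
top [210.   4.] 335 [ 480.5 -172.    96. ] 96.3 ((483.43084716796875, -171.87306213378906), (30.723360061645508, 9.073700904846191), 17.546598434448242)
top [369.  68.] 2209 [ 598.6 -176.5   97.4] 97.2 ((599.492919921875, -175.75108337402344), (34.57558059692383, 34.531219482421875), 36.35929489135742)
top [136. 137.] 1858 [ 459.8 -278.8   97.4] 97.2 ((458.40496826171875, -279.6676025390625), (34.36613464355469, 34.24884033203125), 37.533843994140625)
top [396. 170.] 456 [ 646.6 -235.4   95.8] 96.0 ((646.00439453125, -235.39198303222656), (39.621612548828125, 7.9388837814331055), 89.93994140625)
top [281. 217.] 2336 [ 579.9 -296.2  105.4] 106.1 ((580.7445678710938, -298.3531494140625), (34.03742599487305, 34.0859375), 20.4179744720459)
```

```bash

python3 -m creep '[{"jaw":0.4,"xyz":[0.5,0.5,40],"angular":[0,0,0]},{"jaw":0.4,"xyz":[0.5,0.5,75],"angular":[0,0,0]},{"jaw":0.4,"xyz":[0.5,0.5,94],"angular":[0,0,0]},{"jaw":0.4,"xyz":[0.5,0.5,101],"angular":[0,0,0]},{"jaw":0.4,"xyz":[0.5,0.5,101],"angular":[0,0,0]},{"jaw":-1,"xyz":[0.5,0.5,101],"angular":[0,0,0]},{"jaw":-1,"xyz":[0.5,0.5,101],"angular":[0,0,0]},{"jaw":-1,"xyz":[0.5,0.5,101],"angular":[0,0,0]},{"jaw":-1,"xyz":[0.5,0.5,101],"angular":[0,0,0]},{"jaw":-1,"xyz":[0.5,0.5,101],"angular":[0,0,0]}]'
python3 -c "
from h import *
stat(); print(ctrl.read_state()['torque'].round(2))"
```

```text
clock: 32.38
eef_pos: [580.9, -298.7, 97.6]
tool_rot: [3.141, 0.002, 1.937]
force: [-2.9, 0.4, 6.7]
width: 33.0
gripper_force: 59.1
32.38 [ 580.9 -298.7   97.6] [3.141e+00 2.000e-03 1.937e+00] q [ 0.49  0.81 -0.11  1.63  0.12  0.71  0.7 ] F [-2.9  0.4  6.7] w 33.0 gf 59.1
[0.03 0.39 0.02]
```

```bash

python3 -m creep '[{"jaw":-1,"xyz":[0,0,0.5],"angular":[0,0,0.15]},{"jaw":-1,"xyz":[0,0,1],"angular":[0,0,0.3]},{"jaw":-1,"xyz":[0,0,1.5],"angular":[0,0,0.45]},{"jaw":-1,"xyz":[0,0,2],"angular":[0,0,0.6]},{"jaw":-1,"xyz":[0,0,2.5],"angular":[0,0,0.75]},{"jaw":-1,"xyz":[0,0,3],"angular":[0,0,0.9]},{"jaw":-1,"xyz":[0,0,3.5],"angular":[0,0,1.05]},{"jaw":-1,"xyz":[0,0,4],"angular":[0,0,1.2]},{"jaw":-1,"xyz":[0,0,4.5],"angular":[0,0,1.35]},{"jaw":-1,"xyz":[0,0,5],"angular":[0,0,1.5]},{"jaw":-1,"xyz":[0,0,5],"angular":[0,0,1.5]}]'
python3 -c "
from h import *
stat(); print(ctrl.read_state()['torque'].round(2))"
```

```text
clock: 33.75
eef_pos: [581.1, -299.0, 92.7]
tool_rot: [3.139, -0.001, 0.436]
force: [-2.7, -0.5, 8.0]
width: 32.8
gripper_force: 59.6
33.75 [ 581.1 -299.    92.7] [ 3.139e+00 -1.000e-03  4.360e-01] q [ 0.26  0.84  0.3   1.64 -0.34  0.71 -0.41] F [-2.7 -0.5  8. ] w 32.8 gf 59.6
[-0.14  0.53 -0.02]
```

Remaining turn: 0.436 + 0.936 = 1.37, so I'll command 1.42.

```bash

python3 -m creep '[{"jaw":-1,"xyz":[0,0,0.5],"angular":[0,0,0.15]},{"jaw":-1,"xyz":[0,0,1],"angular":[0,0,0.3]},{"jaw":-1,"xyz":[0,0,1.5],"angular":[0,0,0.45]},{"jaw":-1,"xyz":[0,0,2],"angular":[0,0,0.6]},{"jaw":-1,"xyz":[0,0,2.5],"angular":[0,0,0.75]},{"jaw":-1,"xyz":[0,0,3],"angular":[0,0,0.9]},{"jaw":-1,"xyz":[0,0,3.5],"angular":[0,0,1.05]},{"jaw":-1,"xyz":[0,0,4],"angular":[0,0,1.2]},{"jaw":-1,"xyz":[0,0,4.5],"angular":[0,0,1.33]},{"jaw":-1,"xyz":[0,0,4.5],"angular":[0,0,1.42]},{"jaw":-1,"xyz":[0,0,4.5],"angular":[0,0,1.42]},{"jaw":-1,"xyz":[0,0,4.5],"angular":[0,0,1.42]}]'
python3 -c "
from h import *
stat(); print(ctrl.read_state()['torque'].round(2))
to(510,-330,270,1.42)"
```

```text
clock: 35.25
eef_pos: [581.0, -299.7, 88.9]
tool_rot: [3.141, -0.003, -0.979]
force: [-2.3, -1.4, 10.3]
width: 33.3
gripper_force: 60.2
35.25 [ 581.  -299.7   88.9] [ 3.141e+00 -3.000e-03 -9.790e-01] q [ 0.06  0.93  0.67  1.64 -0.74  0.83 -1.5 ] F [-2.3 -1.4 10.3] w 33.3 gf 60.2
[0.07 1.05 0.71]
xyz [ -14.4   75.8 -181.1] rz -2.399
```

```bash

python3 -m creep '[{"jaw":0.4,"xyz":[0,0,0],"angular":[0,0,0]},{"jaw":0.4,"xyz":[0,0,0],"angular":[0,0,0]},{"jaw":0.4,"xyz":[0,0,0],"angular":[0,0,0]},{"jaw":0.4,"xyz":[0,0,-30],"angular":[0,0,0]},{"jaw":0.4,"xyz":[0,0,-85],"angular":[0,0,0]},{"jaw":0.4,"xyz":[0,0,-140],"angular":[0,0,-0.18]},{"jaw":0.4,"xyz":[-7,35,-180],"angular":[0,0,-0.36]},{"jaw":0.4,"xyz":[-14,76,-180],"angular":[0,0,-0.54]},{"jaw":0.4,"xyz":[-14,76,-180],"angular":[0,0,-0.72]},{"jaw":0.4,"xyz":[-14,76,-180],"angular":[0,0,-0.9]},{"jaw":0.4,"xyz":[-14,76,-180],"angular":[0,0,-1.08]},{"jaw":0.4,"xyz":[-14,76,-180],"angular":[0,0,-1.26]}]'
python3 -m creep '[{"jaw":0.4,"xyz":[0,0,0],"angular":[0,0,-0.18]},{"jaw":0.4,"xyz":[0,0,0],"angular":[0,0,-0.36]},{"jaw":0.4,"xyz":[0,0,0],"angular":[0,0,-0.54]},{"jaw":0.4,"xyz":[0,0,0],"angular":[0,0,-0.72]},{"jaw":0.4,"xyz":[0,0,0],"angular":[0,0,-0.9]},{"jaw":0.4,"xyz":[0,0,0],"angular":[0,0,-1.08]},{"jaw":0.4,"xyz":[0,0,0],"angular":[0,0,-1.14]},{"jaw":0.4,"xyz":[0,0,0],"angular":[0,0,-1.14]}]'
python3 - <<'E'
from h import *
stat()
M=viewer.camera_model('wrist'); im,d=viewer.get_image('wrist')
cv2.imwrite('pics/w6.png',im[...,::-1])
P=cloud('wrist',d,M); r=np.hypot(P[...,0]-528.3,P[...,1]+227.9)
m=(P[...,2]>82)&(P[...,2]<93)&(r<30)
Q=P[m]; print('knob',m.sum(),Q[:,2].mean(),cv2.minEnclosingCircle(Q[:,:2].astype(np.float32)))
m=((P[...,2]>92)&(P[...,2]<118)&(P[...,0]>400)&(P[...,0]<650)&(P[...,1]<-80)&(P[...,1]>-350)).astype(np.uint8)
n,l,s,ce=cv2.connectedComponentsWithStats(m)
for i in range(1,n):
    if s[i,4]>40:
        Q=P[l==i]; print('top',ce[i].round(),s[i,4],Q.mean(0).round(1), np.median(Q[:,2]).round(1),cv2.minAreaRect(Q[:,:2].astype(np.float32)))
E
```

```text
clock: 36.75
eef_pos: [509.6, -328.5, 266.3]
tool_rot: [-3.141, 0.0, 0.283]
force: [-0.2, 0.5, -0.0]
width: 60.0
gripper_force: 0.0
clock: 37.75
eef_pos: [509.5, -328.6, 266.3]
tool_rot: [-3.141, -0.0, 1.417]
force: [1.0, -0.4, 0.2]
width: 59.8
gripper_force: 0.0
37.75 [ 509.5 -328.6  266.3] [-3.141 -0.     1.417] q [ 0.43  0.55  0.16  1.63 -0.1   0.97  0.47] F [ 1.  -0.4  0.2] w 59.8 gf 0.0
knob 1047 88.15255305377775 ((528.8468627929688, -228.22457885742188), 17.230201721191406)
top [215.  18.] 1216 [ 477.4 -159.3   97.3] 97.1 ((477.0595397949219, -157.69256591796875), (34.474674224853516, 33.821136474609375), 36.7899055480957)
top [353.  18.] 1212 [ 598.4 -177.7   97.3] 97.2 ((599.5401611328125, -176.00726318359375), (34.411006927490234, 34.16953659057617), 36.6754035949707)
top [411.  75.] 262 [ 646.5 -235.7   95.9] 96.2 ((646.081298828125, -236.11541748046875), (7.74954080581665, 38.83389663696289), 0.4430570602416992)
top [218. 149.] 1310 [ 459.1 -279.8   97.4] 97.3 ((458.15667724609375, -280.07073974609375), (34.570037841796875, 34.40153503417969), 37.366336822509766)
top [351. 148.] 1297 [ 580.  -297.9   97.5] 97.3 ((580.7938232421875, -298.5693359375), (34.26097869873047, 34.38114929199219), 37.57821273803711)
```

View pics/w6.png

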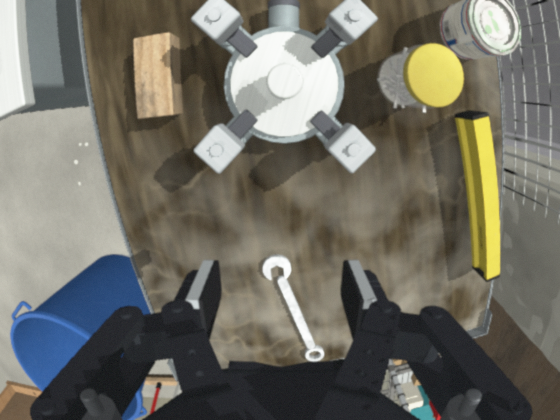

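All four lugs, at (240,38), (328,38), (328,124) and (242,124), point inward over the seated cover. The knob is still centred at (286,83), and all four heads have sunk to about 97 mm. The gripper is clear, so I'm handing in.

```bash
python3 -c "
from cell import ctrl
print(ctrl.finish_job())"
```

```text
the job is handed in; nothing more can be done
None
```

The job is handed in; no verdict came back. By my last camera check the cover was seated flat and centred, all four nuts were tight (in the order 1, 3, 2, 4), and the gripper was clear of everything, at about 38 s of the 72 s allowed.

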